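# Fetch the jar seamer from behind the preserves

## Task

The jar seamer stands at the back of the wooden rack, behind three jars of preserves. Take the three jars out and stand them upright in the blue tray, then lift the seamer out and stand it in the middle of the round cork trivet while the jars wait in the tray, and finally put every jar back upright in the very slot it came from. Leave the mug, the white lid and the salt shaker where they are.

Things in the scene. Friction and masses are not known exactly. Their poses are not given: they have to be found in the camera images.
- jar_red_mid (a point): glass preserve jar with a red lid and red tomato contents, standing upright: 56 mm across the body, 90 mm tall, about 0.25 kg; lid 54 mm across. This point is on its axis, half-way up (45 mm above its underside); z is up the axis. At the start it stands in one of the rack's three front slots
- jar_green_mid (a point): glass preserve jar with a dark green lid and green pickle contents, standing upright: 56 mm across the body, 90 mm tall, about 0.25 kg; lid 54 mm across. This point is on its axis, half-way up (45 mm above its underside); z is up the axis. At the start it stands in one of the rack's three front slots
- jar_yellow_mid (a point): glass preserve jar with a yellow lid and orange apricot contents, standing upright: 56 mm across the body, 90 mm tall, about 0.25 kg; lid 54 mm across. This point is on its axis, half-way up (45 mm above its underside); z is up the axis. At the start it stands in one of the rack's three front slots
- seamer_knob (a point): jar seamer, 0.55 kg: foot 60 mm wide, 14 high; steel head 80 wide, 14 to 34 mm up; black lifting knob 30 wide, 40 to 78 mm up. Point: knob middle, on the axis, 59 mm above the underside; z up. A lever runs from the head along its +y to an upright black grip 18 wide, 75 mm from the axis, top 60 mm up; fingers closing on the knob along its x stay clear of it
- rack: fixed slotted wooden rack, 172 mm along x, 316 along y; origin under its centre, +x to its back. Deck (all stands on it) 18 mm high, rails 28 mm. Front row: three slots 72 mm square inside, centred at x = -40 mm, y = -96, 0, +96 mm. Back row: open strip centred at x = +40 mm, with the seamer near its middle
- tray: fixed shallow blue metal tray, 284 mm along its x, 106 mm along its y (274 by 96 mm inside); origin under its centre, inner floor 6 mm and rim 22 mm above the table. Three jars fit in one row along x, 86 mm apart
- trivet: fixed round cork trivet, 120 mm across, 8 mm thick; origin under its centre (on the table)
- mug: brown ceramic mug, 76 mm across, 90 mm tall, standing on the table beyond the rack; origin under its centre, handle to its +y. Not to be moved
- lid: white plastic lid, 84 mm across, 13 mm thick, lying on the table beyond the rack; origin under its centre. Not to be moved
- salt: white ceramic salt shaker with steel top, 42 mm across, 73 mm tall, standing on the table beyond the rack; origin under its centre. Not to be moved

How it is judged:
By the outcome, as a careful person would: the job done as asked, in the order asked, and still so for the second after the job is handed in, with the robot touching nothing.
It also fails if it takes over 147 s, if anything falls off the work surface, if the arm or the gripper's body presses on something with over 40 N, if the wrist force passes 120 N, or if a joint passes its speed limit or range.

## Robot

A 6-joint arm with a two-finger parallel gripper is mounted at the origin on the work surface. World frame = base frame: x ahead of the robot, y to its left, z up, the work surface at z = 0. Lengths are in m, angles in rad, forces in N, time in s.
With the tool pointing down it reaches from about 0.35 to 0.85 m from the base axis. Payload 8.1 kg.
Tool frame: the origin (TCP) lies midway between the tips of the shut fingers; the grasp point (between the pads) lies 19 mm behind it; z points along the fingers, y is the line along which they close (so a half turn about z gives the same grasp; the last joint's range is limited). The gripper opens to 93 mm and grips with 3 to 60 N. Pads are 15 mm wide; open, the fingers measure 128 mm over their backs; the gripper's body (75 mm by 188 mm) begins 65 mm behind the grasp point.
Start: joints at [-1.221, 0.13, 1.488, -0, 1.523, -0.085], TCP at [0.253, -0.544, 0.219] pointing down, gripper open.
Joint ranges: [-2.96, 2.96], [-0.89, 2.26], [0.02, 2.5], [-1.34, 4.48], [0, 2.73], [-2.66, 2.66]. Speed limits (rad/s): [2.39, 2.39, 2.79, 3.14, 3.14, 3.14].

## Interface

Orientations are given as a rotation vector (axis times angle).
In Python, from plant import read_state, read_camera, camera_model, close_job gives the robot as it stands. The module is installed in compiled form; this text tells all that it offers.
- The arm moves only by the tool carry_out, never from a script. Its argument "moves" is a list of rows, each an object of numbers: "jaw": the finger opening in m, from 0 to 0.093; "dx", "dy", "dz": the shift along the tool's x, y, z in m; "yaw": the turn about the tool's z in rad. In form: [{"jaw": .., "dx": .., "dy": .., "dz": .., "yaw": ..}, ...]. A call has 1 to 8 rows; each row shifts and turns the commanded pose from where the row before left it, along the tool's axes as they then stand; what a row does not reach is not made up. A row lasts 1/8 s, in which the tool goes at most 62.5 mm and 10.7 degrees, less where a joint would pass 70% of its speed; a pose out of reach is approached as far as the arm can. A call is refused whole if a number of a shift passes 0.0625 or a number of a turn 0.188, either way. A call with a gripper value outside its range is refused whole. The fingers move at their own pace and stop on an object; "grip_force" is the grip in N (left out, the last holds). Time passes only in rows, so rows that do not move let the fingers close. It gives the time, the measured TCP pose, the force, the opening and the grip force at its end, in the units of the state.
- read_state(): the state, without advancing time (a new reading comes with each control period).
- read_camera(name): name is "scene" or "top"; returns the picture (420x560x3 uint8, red, green, blue); there is no depth.
- camera_model(name): a dict with "camera_matrix" (3x3 intrinsics, pixels), "k1" (the pictures are not rectified: a ray, as slopes to the right and down, at radius r is drawn at 1 + k1 r^2 times it, then the intrinsics apply), "view" (4x4, takes a point from world to camera coordinates). Camera axes: x right, y up, looking along -z (the intrinsics and any distortion apply to the point x, -y, -z); pixel columns grow to the right and rows downward; lengths in m; the calibration is good to about 2 mm. A picture is of the moment at which its call begins. camera_model takes no time and is no camera call.
- close_job(): hands the job in; it is judged then, once.
The state is a dict: "t": time; "q": joint angles; "dq": joint speeds; "joint_torque": joint torques, N m; "tool_pos": TCP position; "orientation": TCP orientation; "force": force on the tool from outside, world axes, zero at the start; "wrist_torque": the same for the moment, N m; "opening": finger opening in m; "gripper_force": force on a finger pad.
Only numpy, scipy, OpenCV 4.12 (cv2) and the standard library are available. Lean on these libraries where they do the work, as an engineer would, in place of code of your own. Each camera call takes 0.05 s, during which the arm holds its last target. There are 200 camera calls.

## Working session

There is one attempt and no reset: what is moved stays moved. The work goes in short steps, Python scripts to look and compute and a tool call to move; the robot and the scene stay as the last step left them, time stands still between calls to the robot, and variables do not carry over. Pictures are saved under pics/ and viewed, at most 14 in all, crops included, and the job is handed in when it is done.

Besides the shell and the picture viewer there is one more tool, called after ">>>" in YAML: its name, and indented under it one key for each argument. carry_out: Moves the arm, as the interface text tells. Its arguments: {"type":"object","properties":{"moves":{"type":"array","items":{"type":"object","properties":{"jaw":{"type":"number"},"dx":{"type":"number"},"dy":{"type":"number"},"dz":{"type":"number"},"yaw":{"type":"number"}}}},"grip_force":{"type":"number"}},"required":["moves"]}

```bash
mkdir -p pics; python3 - <<'E'
from plant import *
import cv2
for n in("scene","top"):
    im=read_camera(n); cv2.imwrite(f"pics/{n}0.png",im[:,:,::-1]); print(camera_model(n))
s=read_state(); print(s)
E
```

```text
{'camera_matrix': array([[402.22871264,   0.        , 283.02988212],
       [  0.        , 402.22871264, 212.19966108],
       [  0.        ,   0.        ,   1.        ]]), 'k1': -0.1134589622204443, 'view': array([[-0.39978986,  0.91647984, -0.01525678,  0.22914884],
       [-0.57329624, -0.23702857,  0.78431427,  0.28312832],
       [ 0.71519192,  0.32230755,  0.62017607, -1.50035187],
       [ 0.        ,  0.        ,  0.        ,  1.        ]])}
{'camera_matrix': array([[383.86731081,   0.        , 281.07783557],
       [  0.        , 383.86731081, 208.60102943],
       [  0.        ,   0.        ,   1.        ]]), 'k1': 0.034554526576631946, 'view': array([[ 0.0180051 , -0.99939385,  0.02979512, -0.02110184],
       [ 0.98877871,  0.02221805,  0.1477262 , -0.5993499 ],
       [-0.14829864,  0.02680095,  0.9885794 , -0.76924394],
       [ 0.        ,  0.        ,  0.        ,  1.        ]])}
{'t': 0.1, 'q': array([-1.22141378e+00,  1.31095046e-01,  1.48916636e+00, -2.70355999e-05,
        1.52303173e+00, -8.54092647e-02]), 'dq': array([-0.00112273, -0.00096454, -0.00292864, -0.00114477,  0.00070457,
       -0.00123014]), 'joint_torque': array([ 1.21348927e-03, -5.61341000e+01, -4.93094695e+01,  7.70786544e-02,
        2.91476317e-02, -9.77859031e-05]), 'tool_pos': array([ 0.25255809, -0.5436756 ,  0.21768896]), 'orientation': array([-3.06600418e+00, -6.77241636e-01,  3.93366298e-04]), 'force': array([-0.33270218,  0.58553933, -0.02214191]), 'wrist_torque': array([-0.01139222, -0.02466158,  0.0143998 ]), 'gripper_force': 0.0, 'opening': 0.09264697883468272}
```

View pics/top0.png

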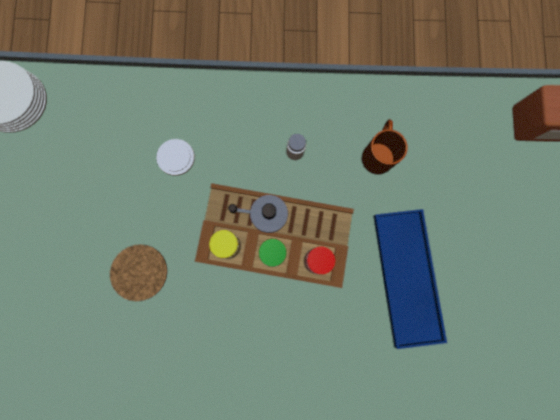

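View pics/scene0.png

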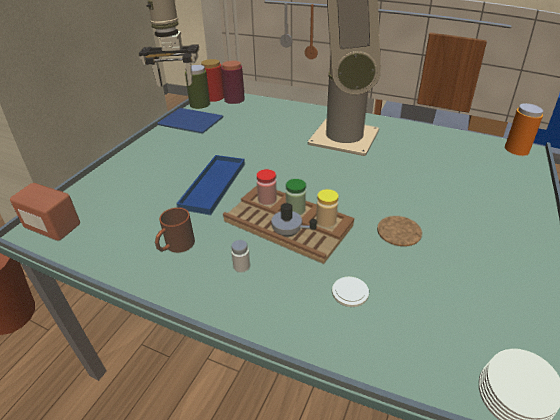

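```bash
cat > h.py <<'E'
import numpy as np, cv2
from plant import *
def p2w(n,uv,z):
    m=camera_model(n);K=m["camera_matrix"];V=m["view"];R=V[:3,:3];c=-R.T@V[:3,3]
    out=[]
    for u,v in np.atleast_2d(uv):
        d=np.array([(u-K[0,2])/K[0,0],(v-K[1,2])/K[1,1]]);s=d.copy()
        for _ in range(20): s=d/(1+m["k1"]*(s@s))
        r=R.T@np.array([s[0],-s[1],-1]); out.append((c+r*(z-c[2])/r[2])[:2])
    return np.array(out)
def w2p(n,P):
    m=camera_model(n);K=m["camera_matrix"];V=m["view"]
    X=np.atleast_2d(P)@V[:3,:3].T+V[:3,3];s=np.c_[X[:,0],-X[:,1]]/-X[:,2:]
    s=s*(1+m["k1"]*(s**2).sum(1,keepdims=True)); return s*[K[0,0],K[1,1]]+K[:2,2]
def blobs(hsv,lo,hi,amin=60):
    k=cv2.inRange(hsv,lo,hi); n,l,st,ce=cv2.connectedComponentsWithStats(k)
    return [(l==i).astype(np.uint8) for i in range(1,n) if st[i,4]>amin]
E
cat > m0.py <<'E'
from h import *
np.set_printoptions(precision=4,suppress=True)
for n in("top","scene"):
    m=camera_model(n)["view"]; print(n,"cam",-m[:3,:3].T@m[:3,3])
for n in("top",):
    im=cv2.imread(f"pics/{n}0.png"); hsv=cv2.cvtColor(im,cv2.COLOR_BGR2HSV)
    for c,lo,hi,z in(("red",(0,230,120),(4,255,255),.108),("green",(50,180,60),(70,255,255),.108),("yel",(25,200,120),(33,255,255),.108),("tray",(108,150,30),(125,255,255),.01),):
        for b in blobs(hsv,lo,hi):
            cs=cv2.findContours(b,cv2.RETR_EXTERNAL,cv2.CHAIN_APPROX_NONE)[0][0]
            if c=="tray":
                r=cv2.minAreaRect(cs);q=cv2.boxPoints(r);print(c,q.round(1).tolist(),p2w(n,q,.022),p2w(n,[r[0]],.022))
            else: (e,ax,a)=cv2.fitEllipse(cs);print(c,e,ax,p2w(n,[e],z))
# rack corners z=.028
q=np.array([(195.5,262),(211,186.5),(352.5,209),(344,286)]);w=p2w("top",q,.028);print("rack",w,w.mean(0),[np.linalg.norm(w[i]-w[(i+1)%4]) for i in range(4)])
print("trivet",p2w("top",[(138.5,272)],.008),"knob",p2w("top",[(269,211)],.096),"grip",p2w("top",[(232,208.5)],.078))
print("head",p2w("top",[(269,213.5)],.052),"mug",p2w("top",[(389,148)],.09),"salt",p2w("top",[(297,142)],.073),"lid",p2w("top",[(175,156)],.013))
E
python3 m0.py; python3 -c "
import cv2
im=cv2.imread('pics/top0.png')
cv2.imwrite('pics/c0.png',cv2.resize(im[170:350,100:450],(800,411),interpolation=cv2.INTER_CUBIC))"
```

```text
top cam [0.4789 0.0128 0.8496]
scene cam [1.327  0.3407 0.7119]
tray [[373.3999938964844, 215.39999389648438], [423.3999938964844, 207.10000610351562], [445.79998779296875, 341.70001220703125], [395.79998779296875, 350.0]] [[ 0.5925 -0.2118]
 [ 0.6134 -0.3221]
 [ 0.3311 -0.3571]
 [ 0.3125 -0.2525]] [[ 0.4583 -0.2866]]
rack [[ 0.4846  0.1685]
 [ 0.6472  0.1435]
 [ 0.6048 -0.1648]
 [ 0.4403 -0.145 ]] [0.5442 0.0005] [np.float64(0.16448954710962865), np.float64(0.31116335021510977), np.float64(0.1656914948418527), np.float64(0.316609001352923)]
trivet [[0.4619 0.2912]] knob [[0.5866 0.0163]] grip [[0.5927 0.0913]]
head [[0.5876 0.0164]] mug [[ 0.7241 -0.2279]] salt [[ 0.7377 -0.0391]] lid [[0.7174 0.2283]]
```

View pics/c0.png

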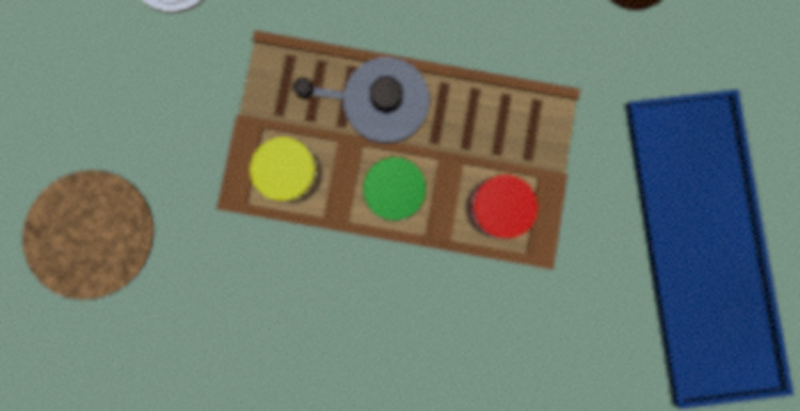

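```bash
cat > m1.py <<'E'
from h import *
from scipy.optimize import least_squares
np.set_printoptions(precision=4,suppress=True)
f=lambda q:np.array(q)/(800/350)+[100,170]-.28
def fit(q,lx,ly,z,x0):
    L=np.array([[-lx,ly],[lx,ly],[lx,-ly],[-lx,-ly]])/2
    def r(p):
        R=np.array([[np.cos(p[2]),-np.sin(p[2])],[np.sin(p[2]),np.cos(p[2])]])
        return (w2p("top",np.c_[L@R.T+p[:2],np.full(4,z)])-q).ravel()
    s=least_squares(r,x0);print(s.x,np.sqrt((s.fun**2).mean()));return s.x
# corners order front-left, back-left, back-right, front-right (x fwd)
rk=fit(f([(217,208),(253,31),(580,92),(552,269)]),.172,.316,.028,[.54,0,-.15])
# tray x along long: 
tr=fit(f([(676,405),(626,102),(738,91),(793,393)]),.284,.106,.022,[.46,-.28,.15])
R=lambda a:np.array([[np.cos(a),-np.sin(a)],[np.sin(a),np.cos(a)]])
for y in(.096,0,-.096): print("slot",rk[:2]+R(rk[2])@[-.04,y])
for x in(.086,0,-.086): print("tray",tr[:2]+R(tr[2])@[x,0])
im=cv2.imread("pics/top0.png");hsv=cv2.cvtColor(im,cv2.COLOR_BGR2HSV)
for n,u,v in(("yel",283,169),("green",395,188),("red",505,206)):
    p=f((u,v));h=int(hsv[int(p[1]),int(p[0]),0]);
    d=np.abs((hsv[:,:,0].astype(int)-h+90)%180-90)
    k=((d<8)&(hsv[:,:,1]>170)&(hsv[:,:,2]>90)).astype(np.uint8)
    N,l,st,ce=cv2.connectedComponentsWithStats(k);i=l[int(p[1]),int(p[0])]
    print(n,st[i],ce[i],p,p2w("top",[ce[i],p],.108))
print("knob",p2w("top",f([(386,93)]),.096),"head",p2w("top",f([(387,99)]),.052),"grip",p2w("top",f([(304,88)]),.078),"trivet",p2w("top",f([(88.5,234.5)]),.008))
E
python3 m1.py
```

```text
[ 0.5455  0.0023 -0.1611] 0.6943749226967408
[ 0.4635 -0.2858  0.1369] 0.9582339277528343
slot [0.5215 0.1035]
slot [0.5061 0.0087]
slot [ 0.4906 -0.086 ]
tray [ 0.5486 -0.2741]
tray [ 0.4635 -0.2858]
tray [ 0.3783 -0.2976]
yel [209 230  29  28 585] [222.7453 243.747 ] [223.5325 243.6575] [[0.5195 0.1034]
 [0.5197 0.1019]]
green [     0      0    560    420 235189] [279.5    209.4977] [272.5325 251.97  ] [[ 0.5883 -0.0042]
 [ 0.5056  0.0076]]
red [308 247  28  27 605] [321.195  260.0975] [320.6575 259.845 ] [[ 0.492  -0.0861]
 [ 0.4924 -0.0851]]
knob [[0.5878 0.0171]] head [[0.5886 0.0163]] grip [[0.5933 0.0899]] trivet [[0.4612 0.2913]]
```

>>> carry_out:
  moves:
    - {"jaw":0.078,"dx":0.0397,"dy":-0.0304,"yaw":0.145}
    - {"dx":0.035,"dy":-0.036,"yaw":0.145}
    - {"dx":0.0294,"dy":-0.0405,"yaw":0.145}
    - {"dx":0.023,"dy":-0.044}
    - {"dx":0.023,"dy":-0.044}
    - {"dx":0.023,"dy":-0.044}
    - {"dx":0.023,"dy":-0.044}
    - {"dx":0.023,"dy":-0.044}
  grip_force: 20

```text
invalid input at $.moves[0]: expected keys jaw, dx, dy, dz, yaw
```

>>> carry_out:
  moves:
    - {"jaw":0.078,"dx":0.0397,"dy":-0.0304,"dz":0,"yaw":0.145}
    - {"jaw":0.078,"dx":0.035,"dy":-0.036,"dz":0,"yaw":0.145}
    - {"jaw":0.078,"dx":0.0294,"dy":-0.0405,"dz":0,"yaw":0.145}
    - {"jaw":0.078,"dx":0.023,"dy":-0.044,"dz":0,"yaw":0}
    - {"jaw":0.078,"dx":0.023,"dy":-0.044,"dz":0,"yaw":0}
    - {"jaw":0.078,"dx":0.023,"dy":-0.044,"dz":0,"yaw":0}
    - {"jaw":0.078,"dx":0.023,"dy":-0.044,"dz":0,"yaw":0}
    - {"jaw":0.078,"dx":0.023,"dy":-0.044,"dz":0,"yaw":0}
  grip_force: 20

```text
t: 1.1
tool_pos: [0.4378, -0.1895, 0.2183]
orientation: [-3.141, 0.001, 0.0]
force: [0.0, -0.2, 0.0]
opening: 0.0782
gripper_force: 0.0
```

>>> carry_out:
  moves:
    - {"jaw":0.078,"dx":0.027,"dy":-0.052,"dz":0,"yaw":0}
    - {"jaw":0.078,"dx":0.027,"dy":-0.052,"dz":0,"yaw":0}
    - {"jaw":0.078,"dx":0,"dy":0,"dz":0.05,"yaw":0}
    - {"jaw":0.078,"dx":0,"dy":0,"dz":0.05,"yaw":0}
    - {"jaw":0.078,"dx":0,"dy":0,"dz":0.04,"yaw":0}
    - {"jaw":0.078,"dx":0,"dy":0,"dz":0.028,"yaw":0}
    - {"jaw":0.078,"dx":0,"dy":0,"dz":0,"yaw":0}

```text
t: 1.98
tool_pos: [0.4888, -0.0863, 0.0478]
orientation: [-3.14, 0.0, 0.009]
force: [-0.0, 0.6, 0.8]
opening: 0.0779
gripper_force: 0.0
```

```bash
cat > snap.py <<'E'
import sys;from h import *
n,o,x0,x1,y0,y1=sys.argv[1],sys.argv[2],*map(int,sys.argv[3:7])
im=read_camera(n)[y0:y1,x0:x1,::-1];k=min(800/(x1-x0),600/(y1-y0))
cv2.imwrite(f"pics/{o}.png",cv2.resize(im,None,fx=k,fy=k,interpolation=cv2.INTER_CUBIC));print(k)
E
python3 snap.py scene s1 170 420 100 280
```

```text
3.2
```

View pics/s1.png

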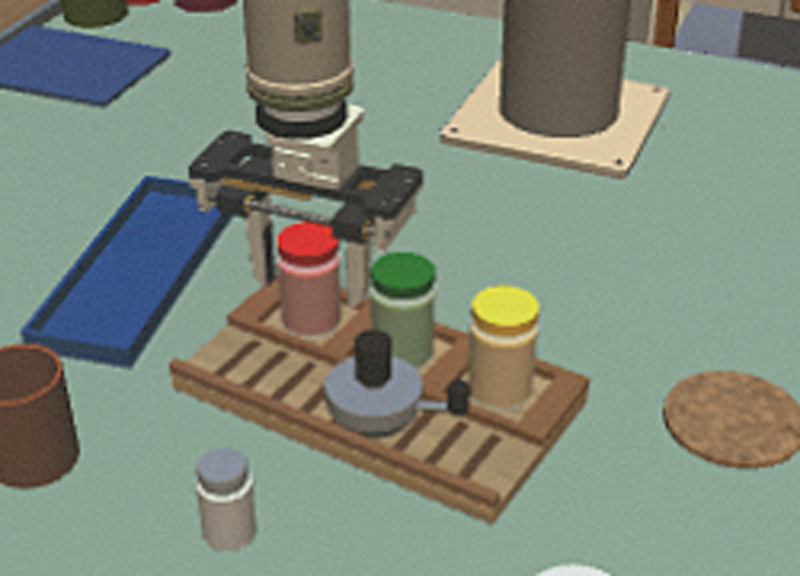

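>>> carry_out:
  moves:
    - {"jaw":0.05,"dx":0.003,"dy":0,"dz":0,"yaw":0}
    - {"jaw":0.05,"dx":0,"dy":0,"dz":0,"yaw":0}
    - {"jaw":0.05,"dx":0,"dy":0,"dz":0,"yaw":0}
    - {"jaw":0.05,"dx":0,"dy":0,"dz":0,"yaw":0}
    - {"jaw":0.05,"dx":0,"dy":0,"dz":-0.02,"yaw":0}
    - {"jaw":0.05,"dx":0,"dy":0,"dz":-0.05,"yaw":0}
    - {"jaw":0.05,"dx":0,"dy":0,"dz":-0.05,"yaw":0}
  grip_force: 25

```text
t: 2.9
tool_pos: [0.4936, -0.087, 0.1712]
orientation: [-3.141, 0.0, 0.003]
force: [0.6, 0.4, -2.7]
opening: 0.0559
gripper_force: 25.0
```

>>> carry_out:
  moves:
    - {"jaw":0.05,"dx":0.014,"dy":0.047,"dz":0,"yaw":0}
    - {"jaw":0.05,"dx":0.014,"dy":0.047,"dz":0,"yaw":0}
    - {"jaw":0.05,"dx":0.014,"dy":0.047,"dz":0,"yaw":0}
    - {"jaw":0.05,"dx":0.013,"dy":0.046,"dz":0,"yaw":0}
    - {"jaw":0.05,"dx":0,"dy":0,"dz":0.05,"yaw":0}
    - {"jaw":0.05,"dx":0,"dy":0,"dz":0.05,"yaw":0}
    - {"jaw":0.05,"dx":0,"dy":0,"dz":0.025,"yaw":0}
    - {"jaw":0.05,"dx":0,"dy":0,"dz":0,"yaw":0}

```text
t: 3.9
tool_pos: [0.5475, -0.2732, 0.043]
orientation: [-3.139, 0.001, 0.007]
force: [0.4, 0.9, -2.2]
opening: 0.0554
gripper_force: 25.0
```

```bash
python3 snap.py scene s2 150 350 100 250
```

```text
4.0
```

View pics/s2.png

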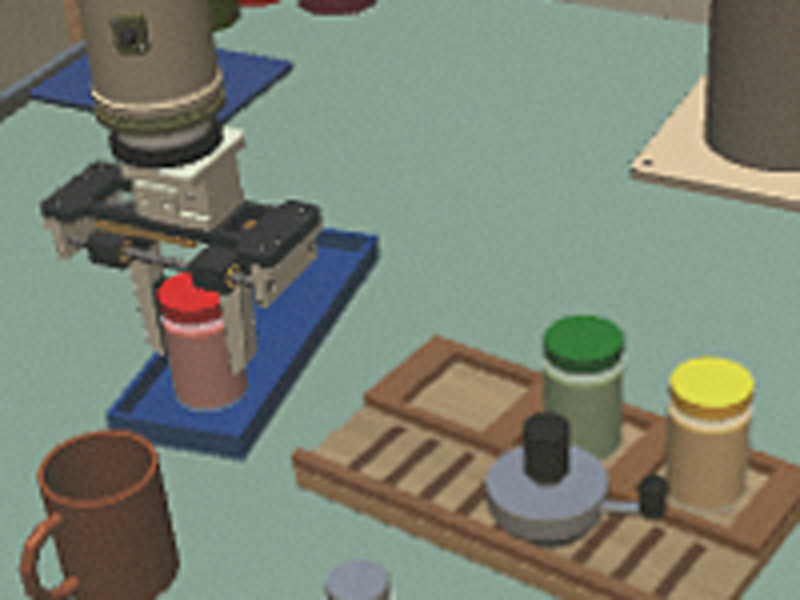

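>>> carry_out:
  moves:
    - {"jaw":0.05,"dx":0,"dy":0,"dz":0.004,"yaw":0}
    - {"jaw":0.05,"dx":0,"dy":0,"dz":0.002,"yaw":0}
    - {"jaw":0.05,"dx":0,"dy":0,"dz":0,"yaw":0}

```text
t: 4.32
tool_pos: [0.5497, -0.2742, 0.0402]
orientation: [3.141, -0.0, 0.001]
force: [-0.2, -0.3, -2.4]
opening: 0.056
gripper_force: 25.0
```

>>> carry_out:
  moves:
    - {"jaw":0.05,"dx":0,"dy":0,"dz":0.002,"yaw":0}
    - {"jaw":0.05,"dx":0,"dy":0,"dz":0.002,"yaw":0}
    - {"jaw":0.05,"dx":0,"dy":0,"dz":0,"yaw":0}

```text
t: 4.7
tool_pos: [0.5506, -0.2745, 0.0388]
orientation: [3.141, -0.0, 0.003]
force: [-6.7, 4.6, 17.2]
opening: 0.0557
gripper_force: 25.0
```

>>> carry_out:
  moves:
    - {"jaw":0.078,"dx":0,"dy":0,"dz":-0.002,"yaw":0}
    - {"jaw":0.078,"dx":0,"dy":0,"dz":0,"yaw":0}
    - {"jaw":0.078,"dx":0,"dy":0,"dz":-0.05,"yaw":0}
    - {"jaw":0.078,"dx":0,"dy":0,"dz":-0.055,"yaw":0}
    - {"jaw":0.078,"dx":-0.009,"dy":-0.0565,"dz":0,"yaw":0}
    - {"jaw":0.078,"dx":-0.009,"dy":-0.0565,"dz":0,"yaw":0}
    - {"jaw":0.078,"dx":-0.009,"dy":-0.0565,"dz":0,"yaw":0}
    - {"jaw":0.078,"dx":-0.009,"dy":-0.0565,"dz":0,"yaw":0}

```text
t: 5.7
tool_pos: [0.513, -0.0465, 0.1425]
orientation: [-3.142, 0.001, -0.001]
force: [1.4, -0.1, 0.3]
opening: 0.0781
gripper_force: 0.0
```

```bash
python3 - <<'E'
from h import *
s=read_state();print(s["tool_pos"],s["opening"],s["orientation"])
E
```

```text
[ 0.51303455 -0.04650372  0.14254844] 0.07806275050376982 [-3.14153864e+00  1.02589995e-03 -5.49950158e-04]
```

>>> carry_out:
  moves:
    - {"jaw":0.078,"dx":-0.007,"dy":-0.0545,"dz":0,"yaw":0}
    - {"jaw":0.078,"dx":0,"dy":0,"dz":0,"yaw":0}
    - {"jaw":0.078,"dx":0,"dy":0,"dz":0.05,"yaw":0}
    - {"jaw":0.078,"dx":0,"dy":0,"dz":0.044,"yaw":0}
    - {"jaw":0.078,"dx":0,"dy":0,"dz":0,"yaw":0}

```text
t: 6.32
tool_pos: [0.503, 0.0058, 0.0449]
orientation: [-3.141, 0.001, 0.013]
force: [0.1, -1.0, -0.3]
opening: 0.0776
gripper_force: 0.0
```

>>> carry_out:
  moves:
    - {"jaw":0.05,"dx":0,"dy":0,"dz":-0.001,"yaw":0}
    - {"jaw":0.05,"dx":0,"dy":0,"dz":0,"yaw":0}
    - {"jaw":0.05,"dx":0,"dy":0,"dz":0,"yaw":0}
    - {"jaw":0.05,"dx":0,"dy":0,"dz":0,"yaw":0}
    - {"jaw":0.05,"dx":0,"dy":0,"dz":-0.03,"yaw":0}
    - {"jaw":0.05,"dx":0,"dy":0,"dz":-0.05,"yaw":0}
    - {"jaw":0.05,"dx":0,"dy":0,"dz":-0.03,"yaw":0}
    - {"jaw":0.05,"dx":0,"dy":0,"dz":0,"yaw":0}

```text
t: 7.32
tool_pos: [0.5087, 0.0062, 0.1629]
orientation: [3.141, -0.0, 0.01]
force: [-0.1, -0.6, -2.4]
opening: 0.0555
gripper_force: 25.0
```

>>> carry_out:
  moves:
    - {"jaw":0.05,"dx":-0.0073,"dy":0.049,"dz":0,"yaw":0}
    - {"jaw":0.05,"dx":-0.0073,"dy":0.049,"dz":0,"yaw":0}
    - {"jaw":0.05,"dx":-0.0073,"dy":0.049,"dz":0,"yaw":0}
    - {"jaw":0.05,"dx":-0.0073,"dy":0.049,"dz":0,"yaw":0}
    - {"jaw":0.05,"dx":-0.0073,"dy":0.049,"dz":0,"yaw":0}
    - {"jaw":0.05,"dx":-0.0073,"dy":0.048,"dz":0,"yaw":0}
    - {"jaw":0.05,"dx":0,"dy":0,"dz":0.05,"yaw":0}
    - {"jaw":0.05,"dx":0,"dy":0,"dz":0.04,"yaw":0}

```text
t: 8.32
tool_pos: [0.4608, -0.2864, 0.0658]
orientation: [-3.14, 0.003, 0.004]
force: [-0.2, 0.3, -3.6]
opening: 0.0554
gripper_force: 25.0
```

>>> carry_out:
  moves:
    - {"jaw":0.05,"dx":0,"dy":0,"dz":0.02,"yaw":0}
    - {"jaw":0.05,"dx":0,"dy":0,"dz":0,"yaw":0}
    - {"jaw":0.05,"dx":0,"dy":0,"dz":0,"yaw":0}

```text
t: 8.7
tool_pos: [0.4627, -0.2866, 0.0497]
orientation: [-3.142, 0.0, 0.0]
force: [-0.8, 0.3, -2.5]
opening: 0.0558
gripper_force: 25.0
```

>>> carry_out:
  moves:
    - {"jaw":0.05,"dx":0,"dy":0,"dz":0.008,"yaw":0}
    - {"jaw":0.05,"dx":0,"dy":0,"dz":0.002,"yaw":0}
    - {"jaw":0.05,"dx":0,"dy":0,"dz":0.001,"yaw":0}
    - {"jaw":0.05,"dx":0,"dy":0,"dz":0,"yaw":0}

```text
t: 9.2
tool_pos: [0.463, -0.2867, 0.0401]
orientation: [3.141, -0.0, 0.001]
force: [-4.9, 3.4, 7.7]
opening: 0.0555
gripper_force: 25.0
```

>>> carry_out:
  moves:
    - {"jaw":0.078,"dx":0,"dy":0,"dz":-0.001,"yaw":0}
    - {"jaw":0.078,"dx":0,"dy":0,"dz":0,"yaw":0}
    - {"jaw":0.078,"dx":0,"dy":0,"dz":-0.05,"yaw":0}
    - {"jaw":0.078,"dx":0,"dy":0,"dz":-0.06,"yaw":0}
    - {"jaw":0.078,"dx":0.008,"dy":-0.056,"dz":0,"yaw":0}
    - {"jaw":0.078,"dx":0.008,"dy":-0.056,"dz":0,"yaw":0}
    - {"jaw":0.078,"dx":0.008,"dy":-0.056,"dz":0,"yaw":0}
    - {"jaw":0.078,"dx":0.008,"dy":-0.056,"dz":0,"yaw":0}

```text
t: 10.2
tool_pos: [0.495, -0.061, 0.15]
orientation: [3.141, -0.001, 0.002]
force: [1.0, 0.4, -0.1]
opening: 0.0779
gripper_force: 0.0
```

>>> carry_out:
  moves:
    - {"jaw":0.078,"dx":0.008,"dy":-0.056,"dz":0,"yaw":0}
    - {"jaw":0.078,"dx":0.008,"dy":-0.056,"dz":0,"yaw":0}
    - {"jaw":0.078,"dx":0.008,"dy":-0.053,"dz":0,"yaw":0}
    - {"jaw":0.078,"dx":0,"dy":0,"dz":0,"yaw":0}
    - {"jaw":0.078,"dx":0,"dy":0,"dz":0,"yaw":0}

```text
t: 10.82
tool_pos: [0.5187, 0.1022, 0.1495]
orientation: [3.141, 0.001, -0.0]
force: [-0.4, 0.5, -0.0]
opening: 0.0779
gripper_force: 0.0
```

```bash
python3 snap.py scene s3 150 400 100 280
```

```text
3.2
```

View pics/s3.png

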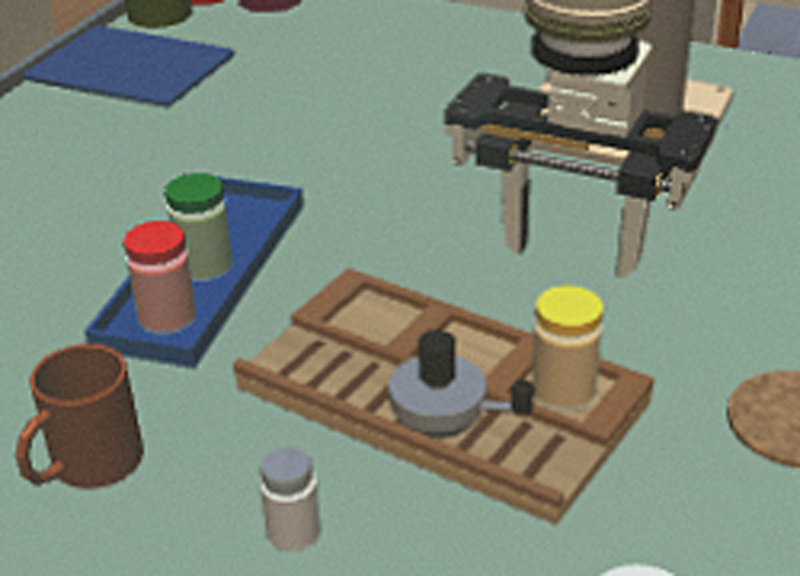

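>>> carry_out:
  moves:
    - {"jaw":0.078,"dx":0.001,"dy":-0.001,"dz":0.05,"yaw":0}
    - {"jaw":0.078,"dx":0,"dy":0,"dz":0.04,"yaw":0}
    - {"jaw":0.078,"dx":0,"dy":0,"dz":0.01,"yaw":0}
    - {"jaw":0.05,"dx":0,"dy":0,"dz":0,"yaw":0}
    - {"jaw":0.05,"dx":0,"dy":0,"dz":0,"yaw":0}
    - {"jaw":0.05,"dx":0,"dy":0,"dz":0,"yaw":0}
    - {"jaw":0.05,"dx":0,"dy":0,"dz":0,"yaw":0}

```text
t: 11.75
tool_pos: [0.5215, 0.1035, 0.0518]
orientation: [-3.141, 0.0, -0.006]
force: [-1.1, -1.3, 6.5]
opening: 0.0558
gripper_force: 25.0
```

>>> carry_out:
  moves:
    - {"jaw":0.05,"dx":0,"dy":0,"dz":-0.03,"yaw":0}
    - {"jaw":0.05,"dx":0,"dy":0,"dz":-0.05,"yaw":0}
    - {"jaw":0.05,"dx":0,"dy":0,"dz":-0.035,"yaw":0}
    - {"jaw":0.05,"dx":-0.018,"dy":0.05,"dz":0,"yaw":0}
    - {"jaw":0.05,"dx":-0.018,"dy":0.05,"dz":0,"yaw":0}
    - {"jaw":0.05,"dx":-0.018,"dy":0.05,"dz":0,"yaw":0}
    - {"jaw":0.05,"dx":-0.018,"dy":0.05,"dz":0,"yaw":0}
    - {"jaw":0.05,"dx":-0.018,"dy":0.05,"dz":0,"yaw":0}

```text
t: 12.75
tool_pos: [0.4289, -0.1479, 0.1649]
orientation: [3.141, 0.0, 0.001]
force: [-0.2, -1.5, -2.9]
opening: 0.0557
gripper_force: 25.0
```

>>> carry_out:
  moves:
    - {"jaw":0.05,"dx":-0.018,"dy":0.05,"dz":0,"yaw":0}
    - {"jaw":0.05,"dx":-0.018,"dy":0.05,"dz":0,"yaw":0}
    - {"jaw":0.05,"dx":-0.017,"dy":0.05,"dz":0,"yaw":0}
    - {"jaw":0.05,"dx":0,"dy":0,"dz":0,"yaw":0}
    - {"jaw":0.05,"dx":0,"dy":0,"dz":0.05,"yaw":0}
    - {"jaw":0.05,"dx":0,"dy":0,"dz":0.05,"yaw":0}
    - {"jaw":0.05,"dx":0,"dy":0,"dz":0.01,"yaw":0}
    - {"jaw":0.05,"dx":0,"dy":0,"dz":0,"yaw":0}

```text
t: 13.75
tool_pos: [0.3769, -0.296, 0.0551]
orientation: [-3.141, -0.001, 0.001]
force: [0.3, -0.8, -3.0]
opening: 0.0558
gripper_force: 25.0
```

>>> carry_out:
  moves:
    - {"jaw":0.05,"dx":0,"dy":0.001,"dz":0.01,"yaw":0}
    - {"jaw":0.05,"dx":0,"dy":0,"dz":0.003,"yaw":0}
    - {"jaw":0.05,"dx":0,"dy":0,"dz":0.002,"yaw":0}
    - {"jaw":0.05,"dx":0,"dy":0,"dz":0,"yaw":0}

```text
t: 14.25
tool_pos: [0.3768, -0.2977, 0.0399]
orientation: [3.141, -0.0, 0.0]
force: [-0.4, 1.0, -2.6]
opening: 0.0555
gripper_force: 25.0
```

>>> carry_out:
  moves:
    - {"jaw":0.05,"dx":0,"dy":0,"dz":0.002,"yaw":0}
    - {"jaw":0.05,"dx":0,"dy":0,"dz":0,"yaw":0}

```text
t: 14.5
tool_pos: [0.3769, -0.2978, 0.0397]
orientation: [3.141, -0.0, 0.0]
force: [-7.6, 6.5, 16.9]
opening: 0.0559
gripper_force: 25.0
```

>>> carry_out:
  moves:
    - {"jaw":0.078,"dx":0,"dy":0,"dz":-0.002,"yaw":0}
    - {"jaw":0.078,"dx":0,"dy":0,"dz":0,"yaw":0}
    - {"jaw":0.078,"dx":0,"dy":0,"dz":-0.055,"yaw":0}
    - {"jaw":0.078,"dx":0,"dy":0,"dz":-0.06,"yaw":0}
    - {"jaw":0.078,"dx":0.0234,"dy":-0.035,"dz":0,"yaw":-0.1745}
    - {"jaw":0.078,"dx":0.0291,"dy":-0.0304,"dz":0,"yaw":-0.1745}
    - {"jaw":0.078,"dx":0.034,"dy":-0.0249,"dz":0,"yaw":-0.1745}
    - {"jaw":0.078,"dx":0.0378,"dy":-0.0186,"dz":0,"yaw":-0.1745}

```text
t: 15.5
tool_pos: [0.4711, -0.1565, 0.1547]
orientation: [2.949, 1.082, 0.001]
force: [0.2, -0.2, -0.2]
opening: 0.0782
gripper_force: 0.0
```

>>> carry_out:
  moves:
    - {"jaw":0.065,"dx":0.0404,"dy":-0.0118,"dz":0,"yaw":-0.1745}
    - {"jaw":0.065,"dx":0.0419,"dy":-0.0046,"dz":0,"yaw":-0.1745}
    - {"jaw":0.065,"dx":0.042,"dy":0.0028,"dz":0,"yaw":-0.1745}
    - {"jaw":0.065,"dx":0.0409,"dy":0.01,"dz":0,"yaw":-0.1745}
    - {"jaw":0.065,"dx":0.0385,"dy":0.017,"dz":0,"yaw":-0.1745}
    - {"jaw":0.065,"dx":0,"dy":0,"dz":0,"yaw":0}
    - {"jaw":0.065,"dx":0,"dy":0,"dz":0,"yaw":0}

```text
t: 16.38
tool_pos: [0.5871, 0.0171, 0.1543]
orientation: [-2.223, -2.219, 0.001]
force: [0.2, 0.4, -0.0]
opening: 0.0653
gripper_force: 0.0
```

```bash
python3 snap.py scene s4 150 400 100 280; python3 snap.py top t4 100 460 100 360
```

```text
3.2
2.2222222222222223
```

View pics/s4.png

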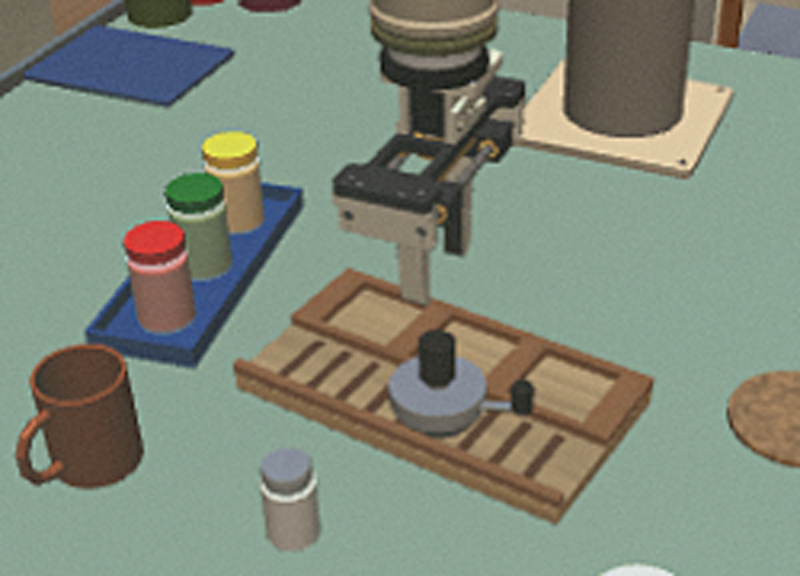

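```bash
python3 -c "
from h import *
print(w2p('scene',[[.588,.0168,.096],[.588,.0168,.058]]), p2w('scene',[(150+437.5/3.2,100+339/3.2)],.096))
for p in [(795/3.2+150,417/3.2+100)]: print(p)
print(w2p('scene',[[.4612,.2913,.008]]))"
```

```text
[[286.20227264 205.32658881]
 [286.35488579 217.02649014]] [[0.58983352 0.01900151]]
(398.4375, 230.3125)
[[398.84484678 228.57053063]]
```

>>> carry_out:
  moves:
    - {"jaw":0.065,"dx":0,"dy":0.001,"dz":0.05,"yaw":0}
    - {"jaw":0.065,"dx":0,"dy":0,"dz":0.032,"yaw":0}
    - {"jaw":0.065,"dx":0,"dy":0,"dz":0.01,"yaw":0}
    - {"jaw":0.065,"dx":0,"dy":0,"dz":0,"yaw":0}
    - {"jaw":0.065,"dx":0,"dy":0,"dz":0,"yaw":0}

```text
t: 17.1
tool_pos: [0.5898, 0.0171, 0.0647]
orientation: [2.221, 2.219, 0.003]
force: [0.6, 0.8, -0.1]
opening: 0.0651
gripper_force: 0.0
```

```bash
python3 - <<'E'
from h import *
for n,c in(("top",(138,272)),("scene",(400,231))):
    im=cv2.GaussianBlur(cv2.imread(f"pics/{n}0.png"),(3,3),0);hsv=cv2.cvtColor(im,cv2.COLOR_BGR2HSV)
    k=((hsv[:,:,0]<30)|(hsv[:,:,0]>170)).astype(np.uint8)*255
    k=cv2.morphologyEx(k,cv2.MORPH_CLOSE,np.ones((5,5)));k=cv2.morphologyEx(k,cv2.MORPH_OPEN,np.ones((3,3)))
    N,l,st,ce=cv2.connectedComponentsWithStats(k);i=l[c[1],c[0]]
    cs=cv2.findContours((l==i).astype(np.uint8),0,cv2.CHAIN_APPROX_NONE)[0][0];e=cv2.fitEllipse(cs)
    print(n,st[i],e,p2w(n,[e[0]],.005))
E
```

```text
top [ 110  245   57   56 2544] ((138.02645874023438, 272.42083740234375), (54.23686599731445, 57.853145599365234), 51.3397216796875) [[0.46091912 0.29315291]]
scene [ 377  216   45   30 1065] ((399.2332458496094, 230.59857177734375), (28.714170455932617, 44.868900299072266), 101.94448852539062) [[0.46548437 0.29367295]]
```

>>> carry_out:
  moves:
    - {"jaw":0.065,"dx":0,"dy":0,"dz":0.003,"yaw":0}
    - {"jaw":0.02,"dx":0,"dy":0,"dz":0,"yaw":0}
    - {"jaw":0.02,"dx":0,"dy":0,"dz":0,"yaw":0}
    - {"jaw":0.02,"dx":0,"dy":0,"dz":0,"yaw":0}
    - {"jaw":0.02,"dx":0,"dy":0,"dz":0,"yaw":0}
    - {"jaw":0.02,"dx":0,"dy":0,"dz":0,"yaw":0}
  grip_force: 40

```text
t: 17.85
tool_pos: [0.5888, 0.0174, 0.0598]
orientation: [2.222, 2.22, 0.001]
force: [2.2, 0.5, -0.5]
opening: 0.0295
gripper_force: 40.0
```

>>> carry_out:
  moves:
    - {"jaw":0.02,"dx":0,"dy":0,"dz":-0.02,"yaw":0}
    - {"jaw":0.02,"dx":0,"dy":0,"dz":-0.04,"yaw":0}
    - {"jaw":0.02,"dx":0,"dy":0,"dz":-0.04,"yaw":0}
    - {"jaw":0.02,"dx":0,"dy":0,"dz":0,"yaw":0}

```text
t: 18.35
tool_pos: [0.5911, 0.0173, 0.1644]
orientation: [2.218, 2.217, 0.008]
force: [0.8, 0.7, -5.0]
opening: 0.0295
gripper_force: 40.0
```

>>> carry_out:
  moves:
    - {"jaw":0.02,"dx":0.046,"dy":-0.021,"dz":0,"yaw":0}
    - {"jaw":0.02,"dx":0.046,"dy":-0.021,"dz":0,"yaw":0}
    - {"jaw":0.02,"dx":0.046,"dy":-0.021,"dz":0,"yaw":0}
    - {"jaw":0.02,"dx":0.046,"dy":-0.021,"dz":0,"yaw":0}
    - {"jaw":0.02,"dx":0.046,"dy":-0.021,"dz":0,"yaw":0}
    - {"jaw":0.02,"dx":0.046,"dy":-0.021,"dz":0,"yaw":0}
    - {"jaw":0.02,"dx":0,"dy":0,"dz":0.05,"yaw":0}
    - {"jaw":0.02,"dx":0,"dy":0,"dz":0.04,"yaw":0}

```text
t: 19.35
tool_pos: [0.4602, 0.2934, 0.0661]
orientation: [-2.219, -2.222, 0.005]
force: [-0.1, -0.8, -4.8]
opening: 0.0296
gripper_force: 40.0
```

>>> carry_out:
  moves:
    - {"jaw":0.02,"dx":0,"dy":0,"dz":0.01,"yaw":0}
    - {"jaw":0.02,"dx":0,"dy":0,"dz":0,"yaw":0}
    - {"jaw":0.02,"dx":0,"dy":0,"dz":0,"yaw":0}

```text
t: 19.73
tool_pos: [0.464, 0.2939, 0.0615]
orientation: [2.222, 2.22, 0.004]
force: [0.5, -1.0, -5.0]
opening: 0.0296
gripper_force: 40.0
```

```bash
python3 snap.py scene s5 330 490 150 270
```

```text
5.0
```

View pics/s5.png

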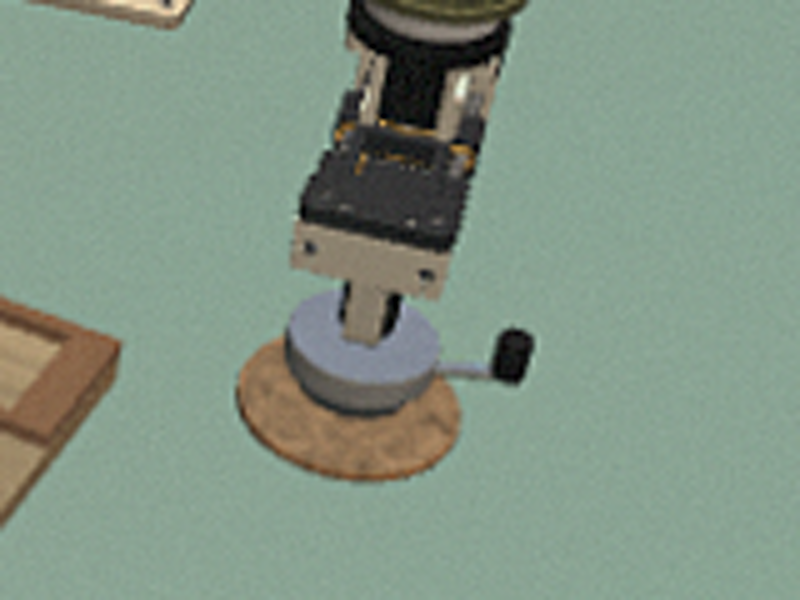

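```bash
python3 -c "
from h import *
print(p2w('scene',[(330+363/5,150+336/5)],.0535),p2w('scene',[(399.7,231)],.006), w2p('scene',[[.464,.2939,.0535]]))"
```

```text
[[0.46783533 0.29495368]] [[0.4678669  0.29522512]] [[402.46653312 216.24856465]]
```

>>> carry_out:
  moves:
    - {"jaw":0.02,"dx":0,"dy":0,"dz":0.006,"yaw":0}
    - {"jaw":0.02,"dx":0,"dy":0,"dz":0.003,"yaw":0}
    - {"jaw":0.02,"dx":0,"dy":0,"dz":0.001,"yaw":0}
    - {"jaw":0.02,"dx":0,"dy":0,"dz":0,"yaw":0}

```text
t: 20.27
tool_pos: [0.4625, 0.2934, 0.0497]
orientation: [-2.222, -2.221, 0.0]
force: [-0.5, -0.6, -2.8]
opening: 0.0293
gripper_force: 40.0
```

>>> carry_out:
  moves:
    - {"jaw":0.02,"dx":0,"dy":0,"dz":0.001,"yaw":0}
    - {"jaw":0.02,"dx":0,"dy":0,"dz":0,"yaw":0}
    - {"jaw":0.02,"dx":0,"dy":0,"dz":0,"yaw":0}

```text
t: 20.65
tool_pos: [0.4627, 0.2934, 0.0497]
orientation: [2.222, 2.221, -0.0]
force: [-5.1, -3.7, 6.9]
opening: 0.0296
gripper_force: 40.0
```

>>> carry_out:
  moves:
    - {"jaw":0.065,"dx":0,"dy":0,"dz":-0.001,"yaw":0}
    - {"jaw":0.065,"dx":0,"dy":0,"dz":0,"yaw":0}
    - {"jaw":0.065,"dx":0,"dy":0,"dz":0,"yaw":0}
    - {"jaw":0.065,"dx":0,"dy":0,"dz":-0.05,"yaw":0}
    - {"jaw":0.065,"dx":0,"dy":0,"dz":-0.055,"yaw":0}
    - {"jaw":0.065,"dx":0,"dy":0,"dz":0,"yaw":0}

```text
t: 21.4
tool_pos: [0.466, 0.2953, 0.1607]
orientation: [2.22, 2.219, 0.015]
force: [-0.6, 0.3, -0.7]
opening: 0.0649
gripper_force: 0.0
```

>>> carry_out:
  moves:
    - {"jaw":0.078,"dx":-0.0568,"dy":0.0088,"dz":0,"yaw":0.1745}
    - {"jaw":0.078,"dx":-0.0544,"dy":0.0186,"dz":0,"yaw":0.1745}
    - {"jaw":0.078,"dx":-0.0504,"dy":0.0277,"dz":0,"yaw":0.1745}
    - {"jaw":0.078,"dx":-0.0448,"dy":0.036,"dz":0,"yaw":0.1745}
    - {"jaw":0.078,"dx":-0.0378,"dy":0.0432,"dz":0,"yaw":0.1745}
    - {"jaw":0.078,"dx":-0.0298,"dy":0.0492,"dz":0,"yaw":0.1745}
    - {"jaw":0.078,"dx":-0.0208,"dy":0.0536,"dz":0,"yaw":0.1745}
    - {"jaw":0.078,"dx":-0.0111,"dy":0.0564,"dz":0,"yaw":0.1745}

```text
t: 22.4
tool_pos: [0.5326, -0.1628, 0.1537]
orientation: [-3.13, -0.264, 0.001]
force: [0.9, 0.3, 0.2]
opening: 0.0781
gripper_force: 0.0
```

>>> carry_out:
  moves:
    - {"jaw":0.078,"dx":-0.0012,"dy":0.0574,"dz":0,"yaw":0.1745}
    - {"jaw":0.078,"dx":0.0088,"dy":0.0568,"dz":0,"yaw":0}
    - {"jaw":0.078,"dx":0,"dy":0,"dz":0,"yaw":0}
    - {"jaw":0.078,"dx":0,"dy":0,"dz":0,"yaw":0}

```text
t: 22.9
tool_pos: [0.5499, -0.2741, 0.1534]
orientation: [-3.14, 0.001, 0.002]
force: [0.8, 0.8, -0.2]
opening: 0.0778
gripper_force: 0.0
```

```bash
python3 snap.py scene s6 150 450 80 280; python3 - <<'E'
from h import *
im=read_camera("top"); cv2.imwrite("pics/t6.png",im[:,:,::-1])
E
```

```text
2.6666666666666665
```

View pics/s6.png

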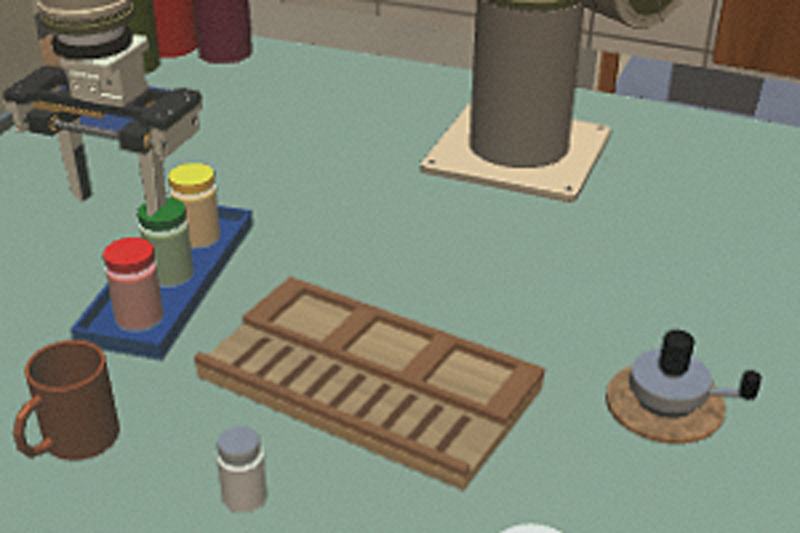

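>>> carry_out:
  moves:
    - {"jaw":0.078,"dx":0,"dy":0,"dz":0.05,"yaw":0}
    - {"jaw":0.078,"dx":0,"dy":0,"dz":0.045,"yaw":0}
    - {"jaw":0.078,"dx":0,"dy":0,"dz":0.018,"yaw":0}
    - {"jaw":0.05,"dx":0,"dy":0,"dz":0,"yaw":0}
    - {"jaw":0.05,"dx":0,"dy":0,"dz":0,"yaw":0}
    - {"jaw":0.05,"dx":0,"dy":0,"dz":0,"yaw":0}
    - {"jaw":0.05,"dx":0,"dy":0,"dz":0,"yaw":0}
  grip_force: 25

```text
t: 23.88
tool_pos: [0.5521, -0.2752, 0.0443]
orientation: [3.14, -0.0, 0.006]
force: [0.7, 2.0, 7.4]
opening: 0.0556
gripper_force: 25.0
```

>>> carry_out:
  moves:
    - {"jaw":0.05,"dx":0,"dy":0,"dz":-0.03,"yaw":0}
    - {"jaw":0.05,"dx":0,"dy":0,"dz":-0.05,"yaw":0}
    - {"jaw":0.05,"dx":0,"dy":0,"dz":-0.03,"yaw":0}
    - {"jaw":0.05,"dx":-0.0145,"dy":-0.047,"dz":0,"yaw":0}
    - {"jaw":0.05,"dx":-0.0145,"dy":-0.047,"dz":0,"yaw":0}
    - {"jaw":0.05,"dx":-0.0145,"dy":-0.047,"dz":0,"yaw":0}
    - {"jaw":0.05,"dx":-0.0145,"dy":-0.047,"dz":0,"yaw":0}
    - {"jaw":0.05,"dx":0,"dy":0,"dz":0,"yaw":0}

```text
t: 24.88
tool_pos: [0.4917, -0.0838, 0.152]
orientation: [-3.141, -0.005, -0.0]
force: [-0.4, -0.5, -2.1]
opening: 0.0558
gripper_force: 25.0
```

>>> carry_out:
  moves:
    - {"jaw":0.05,"dx":0,"dy":0.001,"dz":0.05,"yaw":0}
    - {"jaw":0.05,"dx":0,"dy":0,"dz":0.035,"yaw":0}
    - {"jaw":0.05,"dx":0,"dy":0,"dz":0,"yaw":0}
    - {"jaw":0.05,"dx":0,"dy":0,"dz":0,"yaw":0}
    - {"jaw":0.05,"dx":0,"dy":0,"dz":0,"yaw":0}

```text
t: 25.5
tool_pos: [0.4942, -0.0883, 0.069]
orientation: [3.14, -0.001, 0.006]
force: [-0.8, 0.1, -1.8]
opening: 0.0555
gripper_force: 25.0
```

```bash
python3 snap.py scene s7 220 370 130 240
```

```text
5.333333333333333
```

View pics/s7.png

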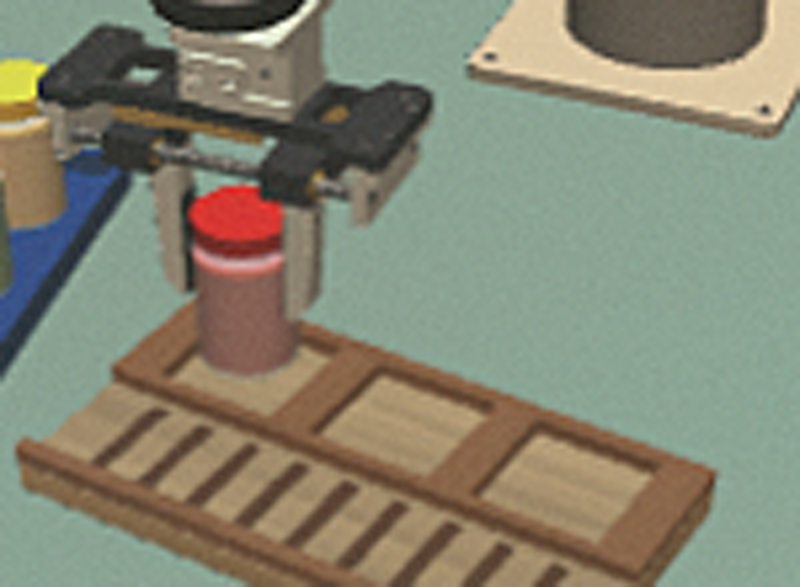

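>>> carry_out:
  moves:
    - {"jaw":0.05,"dx":-0.001,"dy":0,"dz":0.007,"yaw":0}
    - {"jaw":0.05,"dx":0,"dy":0,"dz":0.003,"yaw":0}
    - {"jaw":0.05,"dx":0,"dy":0,"dz":0.001,"yaw":0}
    - {"jaw":0.05,"dx":0,"dy":0,"dz":0,"yaw":0}

```text
t: 26.05
tool_pos: [0.4914, -0.0874, 0.0563]
orientation: [-3.141, -0.0, 0.001]
force: [-2.6, 1.3, 6.7]
opening: 0.0556
gripper_force: 25.0
```

>>> carry_out:
  moves:
    - {"jaw":0.078,"dx":0,"dy":0,"dz":0,"yaw":0}
    - {"jaw":0.078,"dx":0,"dy":0,"dz":0,"yaw":0}
    - {"jaw":0.078,"dx":0,"dy":0,"dz":-0.045,"yaw":0}
    - {"jaw":0.078,"dx":0,"dy":0,"dz":-0.05,"yaw":0}
    - {"jaw":0.078,"dx":-0.0072,"dy":0.0498,"dz":0,"yaw":0}
    - {"jaw":0.078,"dx":-0.0072,"dy":0.0498,"dz":0,"yaw":0}
    - {"jaw":0.078,"dx":-0.0072,"dy":0.0498,"dz":0,"yaw":0}
    - {"jaw":0.078,"dx":-0.0072,"dy":0.0498,"dz":0,"yaw":0}

```text
t: 27.05
tool_pos: [0.4624, -0.2883, 0.1507]
orientation: [3.141, -0.0, 0.001]
force: [0.6, 0.4, 0.1]
opening: 0.0781
gripper_force: 0.0
```

>>> carry_out:
  moves:
    - {"jaw":0.078,"dx":0,"dy":0,"dz":0,"yaw":0}
    - {"jaw":0.078,"dx":0,"dy":0,"dz":0.05,"yaw":0}
    - {"jaw":0.078,"dx":0,"dy":0,"dz":0.045,"yaw":0}
    - {"jaw":0.078,"dx":0,"dy":0,"dz":0.014,"yaw":0}
    - {"jaw":0.078,"dx":0,"dy":0,"dz":0,"yaw":0}
    - {"jaw":0.078,"dx":0,"dy":0,"dz":0,"yaw":0}

```text
t: 27.8
tool_pos: [0.4642, -0.2875, 0.0439]
orientation: [3.14, 0.0, 0.004]
force: [1.0, -0.1, 0.9]
opening: 0.0781
gripper_force: 0.0
```

>>> carry_out:
  moves:
    - {"jaw":0.05,"dx":0,"dy":0,"dz":0,"yaw":0}
    - {"jaw":0.05,"dx":0,"dy":0,"dz":0,"yaw":0}
    - {"jaw":0.05,"dx":0,"dy":0,"dz":0,"yaw":0}
    - {"jaw":0.05,"dx":0,"dy":0,"dz":0,"yaw":0}
    - {"jaw":0.05,"dx":0,"dy":0,"dz":-0.03,"yaw":0}
    - {"jaw":0.05,"dx":0,"dy":0,"dz":-0.05,"yaw":0}
    - {"jaw":0.05,"dx":0,"dy":0,"dz":-0.045,"yaw":0}
    - {"jaw":0.05,"dx":0,"dy":0,"dz":0,"yaw":0}

```text
t: 28.8
tool_pos: [0.4647, -0.2883, 0.1709]
orientation: [3.137, -0.0, 0.009]
force: [-0.0, -0.1, -4.7]
opening: 0.0557
gripper_force: 25.0
```

>>> carry_out:
  moves:
    - {"jaw":0.05,"dx":0.0071,"dy":-0.0492,"dz":0,"yaw":0}
    - {"jaw":0.05,"dx":0.0071,"dy":-0.0492,"dz":0,"yaw":0}
    - {"jaw":0.05,"dx":0.0071,"dy":-0.0492,"dz":0,"yaw":0}
    - {"jaw":0.05,"dx":0.0071,"dy":-0.0492,"dz":0,"yaw":0}
    - {"jaw":0.05,"dx":0.0071,"dy":-0.0492,"dz":0,"yaw":0}
    - {"jaw":0.05,"dx":0.0071,"dy":-0.0492,"dz":0,"yaw":0}
    - {"jaw":0.05,"dx":0,"dy":0,"dz":0,"yaw":0}
    - {"jaw":0.05,"dx":0,"dy":0,"dz":0,"yaw":0}

```text
t: 29.8
tool_pos: [0.5043, 0.0083, 0.1649]
orientation: [3.141, 0.001, -0.004]
force: [0.7, 0.8, -2.4]
opening: 0.0555
gripper_force: 25.0
```

>>> carry_out:
  moves:
    - {"jaw":0.05,"dx":0.001,"dy":0,"dz":0.05,"yaw":0}
    - {"jaw":0.05,"dx":0,"dy":0,"dz":0.04,"yaw":0}
    - {"jaw":0.05,"dx":0,"dy":0,"dz":0.008,"yaw":0}
    - {"jaw":0.05,"dx":0,"dy":0,"dz":0,"yaw":0}
    - {"jaw":0.05,"dx":0,"dy":0,"dz":0,"yaw":0}
    - {"jaw":0.05,"dx":0,"dy":0,"dz":0,"yaw":0}

```text
t: 30.55
tool_pos: [0.5077, 0.0083, 0.0705]
orientation: [3.141, -0.001, 0.005]
force: [-0.3, 0.3, -3.0]
opening: 0.0558
gripper_force: 25.0
```

>>> carry_out:
  moves:
    - {"jaw":0.05,"dx":-0.001,"dy":0,"dz":0.008,"yaw":0}
    - {"jaw":0.05,"dx":0,"dy":0,"dz":0.003,"yaw":0}
    - {"jaw":0.05,"dx":0,"dy":0,"dz":0.001,"yaw":0}
    - {"jaw":0.05,"dx":0,"dy":0,"dz":0,"yaw":0}

```text
t: 31.05
tool_pos: [0.5052, 0.0085, 0.0565]
orientation: [-3.142, 0.0, 0.001]
force: [1.3, 0.3, -2.2]
opening: 0.056
gripper_force: 25.0
```

>>> carry_out:
  moves:
    - {"jaw":0.05,"dx":0,"dy":0,"dz":0.002,"yaw":0}
    - {"jaw":0.05,"dx":0,"dy":0,"dz":0,"yaw":0}

```text
t: 31.3
tool_pos: [0.5052, 0.0085, 0.0545]
orientation: [-3.142, 0.0, 0.0]
force: [0.1, 0.3, -2.3]
opening: 0.0558
gripper_force: 25.0
```

>>> carry_out:
  moves:
    - {"jaw":0.05,"dx":0,"dy":0,"dz":0.0015,"yaw":0}
    - {"jaw":0.05,"dx":0,"dy":0,"dz":0,"yaw":0}

```text
t: 31.55
tool_pos: [0.5055, 0.0085, 0.0544]
orientation: [3.142, -0.0, 0.0]
force: [-5.1, 0.6, 9.5]
opening: 0.0557
gripper_force: 25.0
```

>>> carry_out:
  moves:
    - {"jaw":0.078,"dx":0,"dy":0,"dz":0,"yaw":0}
    - {"jaw":0.078,"dx":0,"dy":0,"dz":0,"yaw":0}
    - {"jaw":0.078,"dx":0,"dy":0,"dz":-0.05,"yaw":0}
    - {"jaw":0.078,"dx":0,"dy":0,"dz":-0.06,"yaw":0}
    - {"jaw":0.078,"dx":-0.0214,"dy":0.0511,"dz":0,"yaw":0}
    - {"jaw":0.078,"dx":-0.0214,"dy":0.0511,"dz":0,"yaw":0}
    - {"jaw":0.078,"dx":-0.0214,"dy":0.0511,"dz":0,"yaw":0}
    - {"jaw":0.078,"dx":-0.0214,"dy":0.0511,"dz":0,"yaw":0}

```text
t: 32.55
tool_pos: [0.419, -0.1974, 0.1634]
orientation: [3.141, 0.0, 0.001]
force: [0.2, -0.1, 0.7]
opening: 0.0776
gripper_force: 0.0
```

>>> carry_out:
  moves:
    - {"jaw":0.078,"dx":-0.0214,"dy":0.0511,"dz":0,"yaw":0}
    - {"jaw":0.078,"dx":-0.0214,"dy":0.0511,"dz":0,"yaw":0}
    - {"jaw":0.078,"dx":0,"dy":0,"dz":0,"yaw":0}
    - {"jaw":0.078,"dx":0,"dy":0,"dz":0.05,"yaw":0}
    - {"jaw":0.078,"dx":0,"dy":0,"dz":0.05,"yaw":0}
    - {"jaw":0.078,"dx":0,"dy":0,"dz":0.018,"yaw":0}
    - {"jaw":0.078,"dx":0,"dy":0,"dz":0,"yaw":0}
    - {"jaw":0.078,"dx":0,"dy":0,"dz":0,"yaw":0}

```text
t: 33.55
tool_pos: [0.3783, -0.299, 0.0473]
orientation: [3.139, 0.0, 0.004]
force: [0.0, 0.1, -0.1]
opening: 0.0783
gripper_force: 0.0
```

>>> carry_out:
  moves:
    - {"jaw":0.05,"dx":0,"dy":0,"dz":0,"yaw":0}
    - {"jaw":0.05,"dx":0,"dy":0,"dz":0,"yaw":0}
    - {"jaw":0.05,"dx":0,"dy":0,"dz":0,"yaw":0}
    - {"jaw":0.05,"dx":0,"dy":0,"dz":0,"yaw":0}
    - {"jaw":0.05,"dx":0,"dy":0,"dz":-0.03,"yaw":0}
    - {"jaw":0.05,"dx":0,"dy":0,"dz":-0.06,"yaw":0}
    - {"jaw":0.05,"dx":0,"dy":0,"dz":-0.06,"yaw":0}
    - {"jaw":0.05,"dx":0,"dy":0,"dz":0,"yaw":0}

```text
t: 34.55
tool_pos: [0.3792, -0.3004, 0.2008]
orientation: [3.135, -0.0, 0.011]
force: [1.2, -0.2, -3.4]
opening: 0.0556
gripper_force: 25.0
```

>>> carry_out:
  moves:
    - {"jaw":0.05,"dx":0.018,"dy":-0.0502,"dz":0,"yaw":0}
    - {"jaw":0.05,"dx":0.018,"dy":-0.0502,"dz":0,"yaw":0}
    - {"jaw":0.05,"dx":0.018,"dy":-0.0502,"dz":0,"yaw":0}
    - {"jaw":0.05,"dx":0.018,"dy":-0.0502,"dz":0,"yaw":0}
    - {"jaw":0.05,"dx":0.018,"dy":-0.0502,"dz":0,"yaw":0}
    - {"jaw":0.05,"dx":0.018,"dy":-0.0502,"dz":0,"yaw":0}
    - {"jaw":0.05,"dx":0.018,"dy":-0.0502,"dz":0,"yaw":0}
    - {"jaw":0.05,"dx":0.018,"dy":-0.0502,"dz":0,"yaw":0}

```text
t: 35.55
tool_pos: [0.5201, 0.1051, 0.1926]
orientation: [3.141, -0.0, -0.005]
force: [0.9, -0.3, -2.1]
opening: 0.0557
gripper_force: 25.0
```

>>> carry_out:
  moves:
    - {"jaw":0.05,"dx":0,"dy":0,"dz":0,"yaw":0}
    - {"jaw":0.05,"dx":0,"dy":0,"dz":0,"yaw":0}
    - {"jaw":0.05,"dx":0,"dy":0,"dz":0.05,"yaw":0}
    - {"jaw":0.05,"dx":0,"dy":0,"dz":0.03,"yaw":0}
    - {"jaw":0.05,"dx":0,"dy":0,"dz":0,"yaw":0}
    - {"jaw":0.05,"dx":0,"dy":0,"dz":0,"yaw":0}

```text
t: 36.3
tool_pos: [0.5215, 0.1027, 0.1163]
orientation: [3.142, -0.002, 0.002]
force: [-0.3, -0.4, -2.9]
opening: 0.0559
gripper_force: 25.0
```

>>> carry_out:
  moves:
    - {"jaw":0.05,"dx":-0.001,"dy":0,"dz":0.03,"yaw":0}
    - {"jaw":0.05,"dx":0,"dy":0,"dz":0.015,"yaw":0}
    - {"jaw":0.05,"dx":0,"dy":0,"dz":0,"yaw":0}
    - {"jaw":0.05,"dx":0,"dy":0,"dz":0,"yaw":0}
    - {"jaw":0.05,"dx":0,"dy":0,"dz":0.006,"yaw":0}
    - {"jaw":0.05,"dx":0,"dy":0,"dz":0,"yaw":0}

```text
t: 37.05
tool_pos: [0.5198, 0.1035, 0.064]
orientation: [3.142, -0.0, -0.0]
force: [1.0, -0.4, -3.2]
opening: 0.0556
gripper_force: 25.0
```

>>> carry_out:
  moves:
    - {"jaw":0.05,"dx":0,"dy":0,"dz":0.004,"yaw":0}
    - {"jaw":0.05,"dx":0,"dy":0,"dz":0.0015,"yaw":0}
    - {"jaw":0.05,"dx":0,"dy":0,"dz":0,"yaw":0}

```text
t: 37.42
tool_pos: [0.5197, 0.1035, 0.0584]
orientation: [3.142, -0.0, -0.001]
force: [-0.5, -0.5, -3.3]
opening: 0.0557
gripper_force: 25.0
```

>>> carry_out:
  moves:
    - {"jaw":0.05,"dx":0,"dy":0,"dz":0.0015,"yaw":0}
    - {"jaw":0.05,"dx":0,"dy":0,"dz":0.001,"yaw":0}
    - {"jaw":0.05,"dx":0,"dy":0,"dz":0,"yaw":0}

```text
t: 37.8
tool_pos: [0.5203, 0.1035, 0.058]
orientation: [3.142, -0.0, 0.001]
force: [-7.7, -0.7, 12.8]
opening: 0.0557
gripper_force: 25.0
```

Contact; release, rise, back away and look.

>>> carry_out:
  moves:
    - {"jaw":0.078,"dx":0,"dy":0,"dz":0,"yaw":0}
    - {"jaw":0.078,"dx":0,"dy":0,"dz":0,"yaw":0}
    - {"jaw":0.078,"dx":0,"dy":0,"dz":-0.05,"yaw":0}
    - {"jaw":0.078,"dx":0,"dy":0,"dz":-0.06,"yaw":0}
    - {"jaw":0.078,"dx":0,"dy":0,"dz":-0.06,"yaw":0}
    - {"jaw":0.078,"dx":-0.04,"dy":0,"dz":0,"yaw":0}
    - {"jaw":0.078,"dx":-0.04,"dy":0,"dz":0,"yaw":0}
    - {"jaw":0.078,"dx":0,"dy":0,"dz":0,"yaw":0}

```text
t: 38.8
tool_pos: [0.4384, 0.1036, 0.2262]
orientation: [-3.141, -0.001, -0.001]
force: [0.4, -0.8, 0.5]
opening: 0.0783
gripper_force: 0.0
```

```bash
python3 snap.py scene s8 140 460 100 320
```

```text
2.5
```

View pics/s8.png

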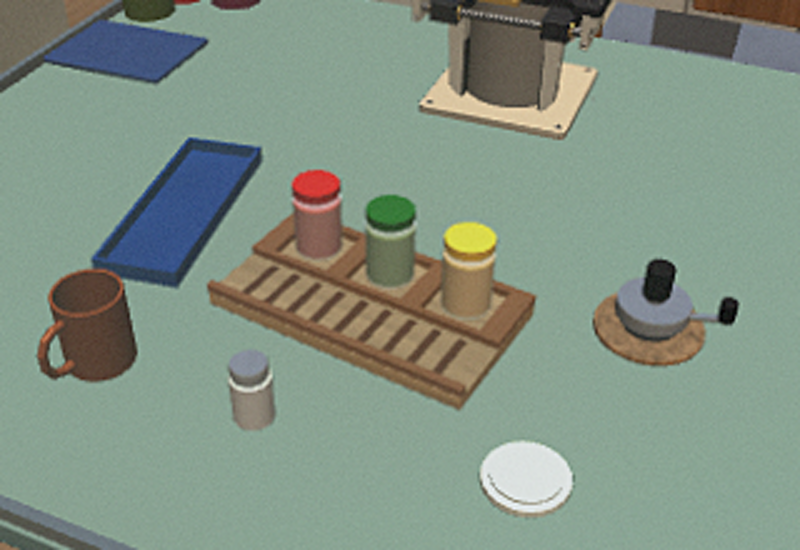

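```bash
python3 -c "
from h import *
print(p2w('scene',[(402,220.6)],.042)-p2w('scene',[(399.7,231)],.006))
print(close_job())"
```

```text
[[-1.87703849e-04  6.49283600e-05]]
the job is handed in; nothing more can be done
None
```

I handed the job in at about 39 s. The last picture shows the seamer standing in the middle of the trivet, all three jars upright back in their own slots, and the mug, lid and salt shaker where they were.

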